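# Put the sanding blocks back in their trays

## Task

Put the three rectangular sanding blocks away: each one goes into the tray of its own length (long, medium, short), lying flat inside it with the abrasive sole down, as it lies now, and let go. Leave the round sanding pad, the steel collar and the steel housing where they are.

Things in the scene. Friction and masses are not known exactly. Their poses are not given: they have to be found in the camera images.
- long_block: The long sanding block: a loose rectangular brown cork block with a dark abrasive sole, 120 mm long (its y axis), 40 mm wide (x) and 35 mm high (z, up), 70 to 180 g; it starts upright on the bench. Origin: centre of its underside. Grip it across the 40 mm width.
- medium_block: The medium sanding block: a loose rectangular brown cork block with a dark abrasive sole, 90 mm long (its y axis), 40 mm wide (x) and 35 mm high (z, up), 70 to 180 g; it starts upright on the bench. Origin: centre of its underside. Grip it across the 40 mm width.
- short_block: The short sanding block: a loose rectangular brown cork block with a dark abrasive sole, 60 mm long (its y axis), 40 mm wide (x) and 35 mm high (z, up), 70 to 180 g; it starts upright on the bench. Origin: centre of its underside. Grip it across the 40 mm width.
- long_tray: The long tray: a shallow open aluminium tray fixed to the bench, for the long block. Inside 140 mm long (its y axis) and 60 mm wide (x), walls 4 mm thick (outside 148 x 68 mm), rim 12 mm above the bench, inner floor 4 mm above the bench. Origin: centre of its underside, at bench height.
- medium_tray: The medium tray: a shallow open aluminium tray fixed to the bench, for the medium block. Inside 110 mm long (its y axis) and 60 mm wide (x), walls 4 mm thick (outside 118 x 68 mm), rim 12 mm above the bench, inner floor 4 mm above the bench. Origin: centre of its underside, at bench height.
- short_tray: The short tray: a shallow open aluminium tray fixed to the bench, for the short block. Inside 80 mm long (its y axis) and 60 mm wide (x), walls 4 mm thick (outside 88 x 68 mm), rim 12 mm above the bench, inner floor 4 mm above the bench. Origin: centre of its underside, at bench height.
- round_pad: Round sanding pad, loose: brown cork disc with a dark sole, 54 mm across, 35 mm high. To be left alone. Origin: centre of its underside, z up.
- collar: Turned steel collar (ring), a loose workpiece: 56 mm across, 36 mm bore, 22 mm high. To be left alone. Origin: centre of its underside, z up.
- housing: Polished steel housing, a loose workpiece: 75 x 75 mm, 34 mm high, with a 48 mm round boss on top reaching 42 mm. To be left alone. Origin: centre of its underside, z up.

How it is judged:
At the end, for the whole second after the job is handed in: Each sanding block rests flat on the floor of the tray of its own length, sole down: centre within 15 mm of the tray's centre, underside 1 to 7 mm above the bench, tilted less than 0.1 rad, along the tray within 0.45 rad (either way round), released and at rest (horizontal distance between long_block and long_tray below 0.015 m and z of long_block in the frame of long_tray between 0.001 and 0.007 m and angle between each of long_block, medium_block, short_block's own z axis and vertical below 0.1 rad and angle between the y axis of long_block and the y axis of long_tray, either way round below 0.45 rad and linear speed of each of long_block, medium_block, short_block below 0.02 m/s and contact force between each of long_block, medium_block, short_block and the fingers below 0.05 N and horizontal distance between medium_block and medium_tray below 0.015 m and z of medium_block in the frame of medium_tray between 0.001 and 0.007 m and angle between the y axis of medium_block and the y axis of medium_tray, either way round below 0.45 rad and horizontal distance between short_block and short_tray below 0.015 m and z of short_block in the frame of short_tray between 0.001 and 0.007 m and angle between the y axis of short_block and the y axis of short_tray, either way round below 0.45 rad); the robot touches nothing.
It fails at once if the round pad is disturbed (moved more than 20 mm or tipped) (distance of round_pad from where it was at the start of the episode above 0.02 m or angle between round_pad's own z axis and vertical above 0.3 rad).
It fails at once if the steel collar is disturbed (moved more than 20 mm or tipped) (distance of collar from where it was at the start of the episode above 0.02 m or angle between collar's own z axis and vertical above 0.3 rad).
It fails at once if the steel housing is disturbed (moved more than 20 mm or tipped) (distance of housing from where it was at the start of the episode above 0.02 m or angle between housing's own z axis and vertical above 0.3 rad).
It also fails if it takes over 80 s, if anything falls off the work surface, if the arm or the gripper's body presses on something with over 40 N, if the wrist force passes 120 N, or if a joint passes its speed limit or range.

## Robot

A 6-joint arm with a two-finger parallel gripper is mounted at the origin on the work surface. World frame = base frame: x ahead of the robot, y to its left, z up, the work surface at z = 0. Lengths are in m, angles in rad, forces in N, time in s.
With the tool pointing down it reaches from about 0.425 to 0.95 m from the base axis. Payload 14.7 kg.
Tool frame: the origin (TCP) lies at the very end of the fingers, on their centre line; the grasp point (between the pads) lies 19 mm behind it (arm.grasp_offset is the distance from the TCP to the grasp point, in m); z points along the fingers, y is the line along which they close (so a half turn about z gives the same grasp; the last joint's range is limited). The gripper opens to 85 mm and grips with 20 to 120 N. Pads are 22 mm wide; open, the fingers measure 114 mm over their backs; the gripper's body (76 mm by 85 mm) begins 54 mm behind the grasp point. The pads swing forward as they close: fully open they stand 13 mm farther back than shut.
Start: joints at [-1.352, 0.48, 1.596, -0, 1.065, -0.047], TCP at [0.171, -0.627, 0.231] pointing down, gripper open.
Joint ranges: [-2.75, 2.75], [-0.82, 2.05], [0.23, 2.67], [-1.56, 4.7], [0.09, 2.69], [-2.92, 2.92]. Speed limits (rad/s): [1.89, 1.89, 2.39, 3.01, 3.01, 3.01].

## Interface

Orientations are given as a unit quaternion [x, y, z, w].
In Python, from rig import arm, claw, kin, monitor, imaging, ticket, spotter gives the robot as it stands. The module is installed in compiled form; this text tells all that it offers. Calls block until the motion is done:
- arm.move_to(position, orientation): joint-space move of the TCP to a pose.
- arm.movel(position, attitude=None, vel=0.15, force_limit=None): straight line of the TCP; attitude=None keeps the orientation; vel is the mean speed in m/s. With force_limit (N) it stops when the force on the tool has changed by that much, and returns True; else False.
- arm.goto_joints(angles): joint-space move.
- claw.open_jaws() and claw.gripper_close(strength=None): open the fingers fully, or close them until they stop; strength is the grip in N (None keeps the last).
- arm.wait(seconds).
- kin.solve_ik(position, orientation): joint angles nearest the present ones, or None.
- monitor.get_obs(): the state.
- imaging.camera(name): name is "scene" or "top" or "wrist"; returns (picture, depth): 480x640x3 uint8, blue, green, red; 480x640 float32, m along the optical axis (not along the pixel's ray), 0 where there is no reading.
- imaging.camera_params(name): a dict with "fx", "fy", "cx", "cy" (pixels), "k1" (the pictures are not rectified: a ray, as slopes to the right and down, at radius r is drawn at 1 + k1 r^2 times it, then the intrinsics apply), "rvec" (rotation vector, rad) and "tvec" (3), from world to camera coordinates, as OpenCV has them. Camera axes: x right, y down, z forward; pixel columns grow to the right and rows downward; lengths in m; the calibration is good to about 2 mm. A picture is of the moment at which its call begins: read the wrist's pose just before it. camera_params takes no time and is no camera call; for the wrist camera it gives the pose at the moment of the call.
A pose or a line that the arm cannot do raises arm.IKError and nothing moves.
- ticket.sign_off(): hands the job in; it is judged then, once.
Trained networks look in the newest picture that a camera, given by its name, has taken for a name from the list of things; names that differ only in an ending like _2 or _b are one class to them, and where a whole thing is asked for, a point or a joint stands for the part that bears it (a point fixed in the world has none). Each returns a list of dicts, best first, with "score" (0 to 1); they miss things now and then, are a little off and sometimes report something else, mostly with a low value. They report only what shows in the picture. A call takes as long as a camera call.
- spotter.silhouettes(camera, thing): "mask" (480x640 bool, what is visible of it) and "rect" ([left, top, right, bottom] as shares, 0 to 1, of the picture: columns of its width, rows of its height, round what is visible of it).
- spotter.tip_of(camera, thing): "at" ([column, row] as shares, 0 to 1, of the picture: columns of its width, rows of its height: a listed point, or the origin of a listed thing).
The state is a dict: "clock": time; "q": joint angles; "dq": joint speeds; "joint_efforts": joint torques, N m; "eef_pos": TCP position; "tcp_rot": TCP orientation; "ft_force": force on the tool from outside, world axes, zero at the start; "ft_torque": the same for the moment, N m; "width": opening from 0.0 (shut) to 1.0 (fully open); "finger_force": force on a finger pad.
Only numpy, scipy, OpenCV 4.12 (cv2) and the standard library are available. Lean on these libraries where they do the work, as an engineer would, in place of code of your own. Each camera call takes 0.05 s, during which the arm holds its last target. There are 200 camera calls.

## Working session

There is one attempt and no reset: what is moved stays moved. The work goes in short steps, each a Python script; the robot and the scene stay as the last script left them, time stands still between calls to the robot, and variables do not carry over. Pictures are saved under pics/ and viewed, at most 14 in all, crops included, and the job is handed in when it is done.

```bash
mkdir -p pics; python3 - <<'E'
from rig import *
import cv2,numpy as np
for c in ["top","scene"]:
    im,d=imaging.camera(c); cv2.imwrite(f"pics/{c}0.png",im); np.save(f"{c}0.npy",d)
    p=imaging.camera_params(c); print(c,p,(d>0).mean())
    for t in ["long_block","medium_block","short_block","long_tray","medium_tray","short_tray","round_pad","collar","housing"]:
        for s in spotter.silhouettes(c,t)[:3]:
            r=np.array(s["rect"])*[640,480,640,480]; print(t,round(s["score"],2),r.round(),s["mask"].sum())
E
```

```text
top {'fx': 558.5098291890573, 'fy': 558.5098291890573, 'cx': 317.0852629457413, 'cy': 245.519857331433, 'k1': -0.021665619117210703, 'rvec': array([ 2.19482343, -2.17854409,  0.11063051]), 'tvec': array([-0.02033717,  0.53338766,  1.11173196])} 0.9960188802083333
long_block 0.92 [207. 247. 271. 289.] 1223
medium_block 0.62 [360. 179. 405. 214.] 941
short_block 0.74 [222. 178. 253. 204.] 692
long_tray 0.75 [343. 264. 418. 301.] 2528
medium_tray 0.81 [112. 274. 172. 323.] 2055
short_tray 0.98 [463. 281. 514. 328.] 1435
round_pad 0.61 [302. 212. 328. 245.] 597
collar 0.96 [121. 197. 151. 223.] 486
housing 0.77 [466. 189. 514. 233.] 1400
scene {'fx': 456.4391192367321, 'fy': 456.4391192367321, 'cx': 322.40127551111146, 'cy': 241.85108600191208, 'k1': -0.04904503471534546, 'rvec': array([ 1.32089196,  2.04328082, -1.06599177]), 'tvec': array([ 0.25214555, -0.26494444,  1.27451132])} 0.995927734375
long_block 0.94 [389. 229. 450. 276.] 1686
medium_block 0.6 [222. 238. 269. 279.] 1297
short_block 0.89 [377. 285. 416. 323.] 1215
long_tray 0.6 [254. 203. 327. 233.] 1461
medium_tray 0.79 [495. 249. 570. 275.] 1704
short_tray 0.71 [193. 177. 240. 196.] 671
round_pad 0.7 [309. 241. 340. 272.] 783
collar 0.66 [514. 310. 559. 346.] 1035
housing 0.97 [136. 209. 185. 241.] 1164
housing 0.34 [312. 239. 340. 274.] 805
```

View pics/top0.png

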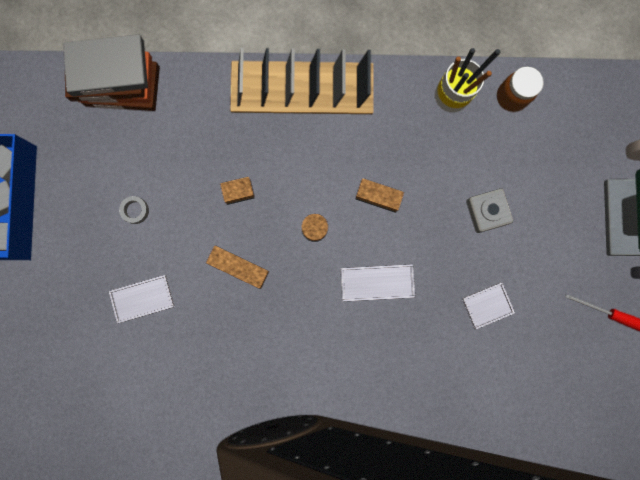

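View pics/scene0.png

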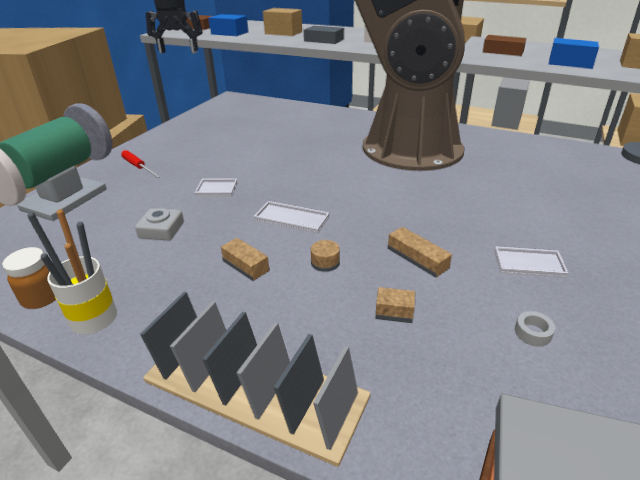

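The top view shows three blocks: long at about (238,267), medium (380,195) and short (237,190). The trays are long (378,283), medium (141,299) and short (489,306). The scene view agrees, and everything is well separated. Next I compute the poses.

```bash
cat > h.py <<'E'
from rig import *
import cv2,numpy as np
from scipy.spatial.transform import Rotation as R
B=dict(long=(.12,.04),medium=(.09,.04),short=(.06,.04)); T=dict(long=(.148,.068),medium=(.118,.068),short=(.088,.068))
def world(c,d):
    """(480,640,3) world points of a depth image, from camera parameters"""
    p=imaging.camera_params(c) if isinstance(c,str) else c
    v,u=np.mgrid[:480,:640].astype(float)
    K=np.array([[p["fx"],0,p["cx"]],[0,p["fy"],p["cy"]],[0,0,1]])
    n=cv2.undistortPoints(np.stack([u.ravel(),v.ravel()],1)[:,None],K,np.array([p["k1"],0,0,0]))[:,0]
    C=np.c_[n,np.ones(len(n))]*d.reshape(-1,1)
    Rm=cv2.Rodrigues(p["rvec"])[0]
    return ((C-p["tvec"])@Rm).reshape(480,640,3)
def rect(P):
    """centre, long-axis yaw, (len,wid) of xy points"""
    (cx,cy),(a,b),t=cv2.minAreaRect((P[:,:2]*1000).astype(np.float32))
    if a<b: a,b,t=b,a,t+90
    t=(np.radians(t)+np.pi/2)%np.pi-np.pi/2
    return np.array([cx,cy])/1000,t,(a,b)
def look(c):
    im,d=imaging.camera(c); W=world(c,d); out={}
    for k in B:
        for typ in ("block","tray"):
            s=spotter.silhouettes(c,f"{k}_{typ}")
            if not s: print("missed",k,typ); continue
            m=cv2.dilate(s[0]["mask"].astype(np.uint8),np.ones((5,5)))>0
            if typ=="block": m&=(W[...,2]>.029)&(W[...,2]<.06)&(d>0)
            else: m&=(im.min(2)>150)&(d>0)
            P=W[m]
            out[k,typ]=rect(P)
            print(c,k,typ,len(P),"z",np.percentile(P[:,2],[5,50,95]).round(4),"c",out[k,typ][0].round(4),"yaw",round(out[k,typ][1],3),np.round(out[k,typ][2]))
    return out
E
python3 - <<'E'
from h import *
for c in("top","scene"): look(c)
for c in ("top",):
    d=np.load("top0.npy");W=world(c,d)
    for n,(u,v) in dict(collar=(133,197),pad=(314,227),hous=(490,210),bench=(300,150)).items(): print(n,W[v,u].round(3))
E
```

```text
top long block 1196 z [0.0311 0.0348 0.0383] c [0.4891 0.1439] yaw 1.134 [120.  40.]
top long tray 2370 z [0.0006 0.0046 0.0128] c [ 0.4603 -0.141 ] yaw -1.511 [148.  68.]
top medium block 867 z [0.0313 0.0349 0.0382] c [ 0.6389 -0.1437] yaw 1.249 [89. 42.]
top medium tray 1876 z [0.0001 0.0042 0.0127] c [0.4239 0.3417] yaw -1.278 [120.  69.]
top short block 586 z [0.031  0.0349 0.0382] c [0.6468 0.1476] yaw -1.314 [60. 41.]
top short tray 1356 z [0.0006 0.0047 0.0133] c [ 0.4142 -0.3718] yaw -1.187 [94. 71.]
scene long block 936 z [0.0302 0.034  0.0356] c [0.4897 0.1463] yaw 1.141 [120.  43.]
scene long tray 1381 z [-0.0007  0.0037  0.0117] c [ 0.453  -0.1446] yaw -1.468 [169. 105.]
scene medium block 725 z [0.0308 0.0344 0.0359] c [ 0.6402 -0.1417] yaw 1.264 [92. 41.]
scene medium tray 1574 z [-0.0012  0.0032  0.011 ] c [0.4132 0.3434] yaw -1.286 [134. 102.]
scene short block 705 z [0.031  0.0341 0.0356] c [0.6475 0.1501] yaw -1.342 [60. 42.]
scene short tray 553 z [-0.0024  0.0023  0.0106] c [ 0.408  -0.3799] yaw 0.418 [113. 104.]
collar [0.63  0.361 0.02 ]
pad [ 0.569 -0.01   0.04 ]
hous [ 0.607 -0.365  0.044]
bench [0.736 0.02  0.001]
```

```bash
cat >> h.py <<'E'
POSE={("long","block"):((.4894,.1448),1.137),("medium","block"):((.6395,-.143),1.253),("short","block"):((.647,.1486),-1.325),
("long","tray"):((.4603,-.141),-1.511),("medium","tray"):((.4239,.3417),-1.278),("short","tray"):((.4142,-.3718),-1.187)}
def orient(xy,yaw):
    """tool down, jaws across the long axis; of the two half turns the one with the smaller wrist angle"""
    best=None
    for a in (yaw+np.pi/2,yaw-np.pi/2):
        y=np.array([np.cos(a),np.sin(a),0]); z=np.array([0,0,-1.])
        q=R.from_matrix(np.c_[np.cross(y,z),y,z]).as_quat()
        s=kin.solve_ik([*xy,.12],q)
        if s is not None and (best is None or abs(s[5])<best[0]): best=(abs(s[5]),q)
    return best[1]
def go(k,zg=.008):
    (xy,yaw),(txy,tyaw)=POSE[k,"block"],POSE[k,"tray"]
    claw.open_jaws()
    arm.move_to([*xy,.13],orient(xy,yaw))
    print("pick hit",arm.movel([*xy,zg],vel=.12,force_limit=15))
    claw.gripper_close(60); o=monitor.get_obs(); print("grip",o["width"],o["finger_force"],o["eef_pos"],o["clock"])
    arm.movel([*xy,.13],vel=.15); o=monitor.get_obs(); print("held",o["width"],o["finger_force"],o["ft_force"])
    arm.move_to([*txy,.13],orient(txy,tyaw))
    arm.movel([*txy,zg+.016],vel=.15)
    print("floor",arm.movel([*txy,zg+.002],vel=.03,force_limit=4),monitor.get_obs()["eef_pos"],monitor.get_obs()["ft_force"])
    claw.open_jaws(); arm.movel([*txy,.13],vel=.15); print(monitor.get_obs()["clock"])
E
python3 - <<'E'
from h import *
go("long")
arm.move_to([.45,.2,.3],orient((.45,.2),0))
im,d=imaging.camera("scene");cv2.imwrite("pics/s1.png",im[150:350,150:600])
look("top"); print(monitor.get_obs()["clock"])
E
```

```text
pick hit False
grip 0.4591554873954572 60.484158396720886 [0.48954817 0.14485465 0.00849727] 6.5333
held 0.459877868192316 60.400367975234985 [-0.1075593  -1.12672356 -1.89213236]
floor True [ 0.46058331 -0.14113004  0.01221568] [-0.68522251  0.20000517  3.18832553]
11.35
top long block 1203 z [0.0352 0.039  0.0425] c [ 0.4609 -0.1424] yaw -1.51 [120.  40.]
top long tray 1197 z [0.0006 0.0056 0.0146] c [ 0.4605 -0.1408] yaw -1.497 [149.  71.]
top medium block 870 z [0.0315 0.0349 0.0385] c [ 0.6392 -0.1439] yaw 1.253 [90. 41.]
missed medium tray
top short block 586 z [0.0311 0.0346 0.0381] c [0.6465 0.1474] yaw -1.324 [60. 41.]
top short tray 1409 z [0.0007 0.0048 0.0131] c [ 0.4144 -0.3715] yaw -1.191 [93. 71.]
13.1667
```

View pics/s1.png

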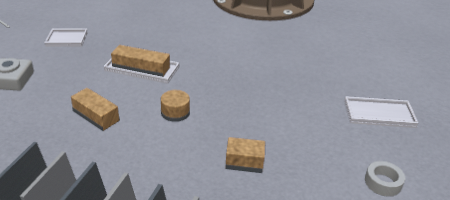

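The crop shows the long block flat in its tray at about (140,62), with nothing else moved. The other two follow.

```bash
python3 - <<'E'
from h import *
go("short"); go("medium")
arm.move_to([.45,.1,.35],orient((.45,.1),0))
im,d=imaging.camera("scene");cv2.imwrite("pics/s2.png",im[130:360,120:600])
look("top"); print(monitor.get_obs()["clock"])
E
```

```text
pick hit False
grip 0.4592921385550094 61.013545989990234 [0.64734328 0.14866269 0.00858886] 16.1417
held 0.4579715118951196 60.291277170181274 [ 0.81463937  0.52552146 -1.21239409]
floor True [ 0.41439084 -0.37200636  0.01225047] [ 0.69516094 -0.66750721  3.82280414]
21.9
pick hit False
grip 0.452776306292436 61.15945816040039 [ 0.63981652 -0.14308105  0.0085902 ] 24.9917
held 0.4560102680801915 60.36420464515686 [-0.6395001   0.29398082 -1.04050845]
floor True [0.42413241 0.34188609 0.0122726 ] [ 0.39980575 -0.07427903  4.73248223]
30.6167
top long block 1199 z [0.0355 0.0389 0.0423] c [ 0.4608 -0.1423] yaw -1.51 [120.  40.]
top long tray 1224 z [0.0005 0.0057 0.0144] c [ 0.4602 -0.1421] yaw -1.508 [152.  71.]
missed medium block
missed medium tray
top short block 638 z [0.0346 0.039  0.0423] c [ 0.4135 -0.3712] yaw -1.193 [61. 41.]
top short tray 693 z [0.0009 0.0066 0.0145] c [ 0.414  -0.3716] yaw -1.182 [94. 72.]
32.6167
```

View pics/s2.png

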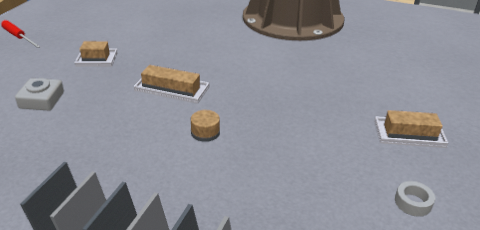

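All three blocks look flat in their trays: short (95,51), long (171,80) and medium (412,125). The pad, collar and housing are untouched. The medium tray was hidden from the top camera, so I move the arm aside and check it.

```bash
python3 - <<'E'
from h import *
arm.goto_joints([-1.352,.48,1.596,0,1.065,-.047])
o=look("top")
d=[np.linalg.norm(np.array(o[k,"block"][0])-POSE[k,"tray"][0]) for k in B if (k,"block") in o]; print(d)
if len(d)==3 and max(d)<.008: print(ticket.sign_off())
E
```

```text
top long block 1199 z [0.0356 0.039  0.0426] c [ 0.4608 -0.1429] yaw -1.511 [122.  40.]
top long tray 1140 z [0.0008 0.0057 0.0144] c [ 0.4603 -0.1411] yaw -1.511 [149.  68.]
top medium block 951 z [0.0345 0.0383 0.0419] c [0.4243 0.3414] yaw -1.278 [92. 40.]
top medium tray 809 z [0.0004 0.0054 0.0138] c [0.4242 0.3412] yaw -1.277 [119.  69.]
top short block 634 z [0.0344 0.039  0.0426] c [ 0.4133 -0.3709] yaw -1.186 [61. 41.]
top short tray 599 z [0.001  0.0061 0.0143] c [ 0.4141 -0.3709] yaw -1.188 [92. 71.]
[np.float64(0.001999995359635668), np.float64(0.0005557831502524911), np.float64(0.0012934989855144987)]
the job is handed in; nothing more can be done
None
```

The long, medium and short blocks each lie flat in their own tray, measured within about 2 mm of centre and released; the pad, collar and housing look undisturbed, and the job is handed in (no verdict was returned).

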